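# Service a laundry coin meter: seat the coin cartridge, then hold the cover over it

### The arm

A 6-joint arm with a two-finger parallel gripper is mounted at the origin on the work surface. World frame = base frame: x ahead of the robot, y to its left, z up, the work surface at z = 0. Lengths are in m, angles in degrees, forces in N, time in s.
With the tool pointing down it reaches from about 0.4 to 0.825 m from the base axis. Payload 7 kg.
Tool frame: the origin (TCP) lies at the very end of the fingers, on their centre line; the grasp point (between the pads) lies 19 mm behind it (ctrl.grip_point_offset is the distance from the TCP to the grasp point, in m); x points along the fingers, z is the direction in which the jaws open and shut, and the axes are right-handed (so a half turn about x gives the same grasp; the last joint's range is limited). The gripper opens to 88 mm and grips with 3 to 60 N. Pads are 19 mm wide; open, the fingers measure 130 mm over their backs; the gripper's body (78 mm by 193 mm) begins 47 mm behind the grasp point.
Start: joints at [92.997, 20.546, 0.682, 0, -70.136, -16.507], TCP at [0.158, 0.656, 0.227] pointing down, gripper open.
Joint ranges: [-176.03, 176.03], [-82.01, 121.73], [-58.28, 71.71], [-173.87, 95.51], [-174.79, -0.11], [-173.66, 173.66]. Speed limits (degrees/s): [136.94, 136.94, 172.46, 180, 180, 180].

### API

Orientations are given as [roll, pitch, yaw] about the fixed x, y, z axes, in that order (R = Rz(yaw) Ry(pitch) Rx(roll)).
In Python, from plant import get_obs, snapshot, calibration, close_job, ctrl gives the robot as it stands.
- The arm moves only by the tool move_arm, never from a script. Its argument "commands" is a list that holds one entry, the list of rows, each a list of 4 numbers: the shift along the tool's x, y, z in cm, then the turn about the tool's x in rad. In form: [[[dx, dy, dz, spin], ...]]. A call has 1 to 8 rows; each row shifts and turns the commanded pose from where the row before left it, along the tool's axes as they then stand; what a row does not reach is not made up. A row lasts 1/10 s, in which the tool goes at most 50 mm and 8.59 degrees, less where a joint would pass 70% of its speed; a pose out of reach is approached as far as the arm can. A call with a gripper value outside its range is refused whole. "jaw" is the finger opening in cm, from 0 to 8.76, set as the call begins (left out, the last holds). The fingers move at their own pace and stop on an object; the grip force is fixed at half the most. Time passes only in rows, so rows that do not move let the fingers close. It gives the time, the measured TCP pose, the force and the opening at its end, in the units of the state.
- get_obs(): the state, without advancing time (a new reading comes with each control period).
- snapshot(name): name is "scene" or "top"; returns (picture, depth): 480x640x3 uint8, red, green, blue; 480x640 float32, m along the optical axis (not along the pixel's ray), 0 where there is no reading.
- calibration(name): a dict with "mtx" (3x3 intrinsics, pixels), "T" (4x4, takes a point from camera to world coordinates). Camera axes: x right, y up, looking along -z (the intrinsics and any distortion apply to the point x, -y, -z); pixel columns grow to the right and rows downward; lengths in m; the calibration is good to about 2 mm. A picture is of the moment at which its call begins. calibration takes no time and is no camera call.
- close_job(): hands the job in, once; it reports no verdict.
The state is a dict: "clock": time; "joint_pos": joint angles; "qvel": joint speeds; "tau": joint torques, N m; "tool_pos": TCP position; "orientation": TCP orientation; "force": force on the tool from outside, world axes, zero at the start; "moment": the same for the moment, N m; "opening": finger opening in m.
Only numpy, scipy, OpenCV 4.12 (cv2) and the standard library are available. Lean on these libraries where they do the work, as an engineer would, in place of code of your own. Each camera call takes 0.05 s, during which the arm holds its last target. There are 200 camera calls.

### The job

First put the black coin cartridge into the recess in the top of the coin meter, press it fully home so that its shoulder is flush, and let go of it. Then take the meter's cover by its handle, lift it over the partition, and hold it level and square over the meter, centred, with its rim about 15 mm above the meter's top and touching nothing, so that a colleague could connect its lead; finish while still holding it there, and do not let go. Do not bump the partition, do not let the cover touch the meter or the cartridge at any time, and leave the bottle, jar and cup where they are.

Things in the scene. Friction and masses are not known exactly. Their poses are not given: they have to be found in the camera images.
- meter: White-painted coin meter base, a solid upright block 130 (x) x 100 (y) x 60 (z) mm, fixed to the counter, to the left or to the right of the partition, turned up to 0.5 rad. Origin at the centre of its underside, z up. A steel lock and coin slide are on its -x face (they stand out up to 6 mm, at 20 to 42 mm height).
- meter_top (a point): Centre of the meter's flat top face (60 mm above the counter), axes as the meter. The cover belongs over this point, its long side along the meter's x.
- meter_seat (a point): Centre of the floor of the recess in the meter's top, 22 mm to +x of the meter's centre, axes as the meter. The recess is 55 (x) x 41 (y) mm and 25 mm deep, with a 3 mm chamfered mouth, floor 35 mm above the counter. It fits the cartridge (51 x 37 mm) with 2 mm to spare on each side, either way round.
- contact_pad (a joint): Grey stiff contact pad (35 x 25 mm) on the recess floor that at first holds the cartridge 8 mm proud. It slides straight down against about 7 N of friction and stays where it is pushed: 0 = up, 0.008 m = pressed down level with the recess floor, cartridge flush. The cartridge's own weight does not move it.
- cartridge: Loose black plastic coin cartridge, about 0.15 kg, upright: base block 51 (x) x 37 (y) x 25 (z) mm, on it centred a grip head 40 (x) x 16 (y) x 30 (z) mm with a coin slot in its top. Total height 55 mm. Origin at the centre of its underside, z up. Grip the head across y, fingertips above the 25 mm shoulder. When home, the shoulder is flush with the meter's top.
- cover: Loose white sheet cover, about 0.42 kg, rim down: a hood open below, 130 (x) x 100 (y) x 45 (z) mm, walls and top 4 mm. Origin at the centre of the rim plane (underside), z up. A steel handle bar along its y over the centre: 70 long, 14 wide (x), 14 mm high, mid-height 73 mm above the rim, 21 mm free below it, end posts at y = +-31 mm. Total height 80 mm. Half-turn symmetric.
- partition: Fixed upright white board with an aluminium top edge dividing the counter: 500 (x) x 22 (y) x 110 (z) mm. Origin at the centre of its underside. The meter and the cover never stand on the same side of it.
- detergent: Bystander: loose white bottle, 48 mm diameter, 105 mm tall, beside the partition on its +y side. Origin at the centre of its underside.
- stain_jar: Bystander: loose grey jar, 52 mm diameter, 75 mm tall, beside the partition on its -y side. Origin at the centre of its underside.
- scoop_cup: Bystander: loose white open cup, 60 mm diameter, 65 mm tall, near the robot on one side, with the cartridge in the like place on the other side. Origin at the centre of its underside.
Not all that is in view belongs to the job. Several things have the shape of the cartridge; the one meant has the colours described above.

How it is judged:
By the outcome, as a careful person would: the job done as asked, in the order asked, and still so for the second after the job is handed in, while the arm keeps its last pose, push and grip.
It also fails if it takes over 72 s, if anything falls off the work surface, if the arm or the gripper's body presses on something with over 40 N, if the wrist force passes 120 N, or if a joint passes its speed limit or range.

## Working session

There is one attempt and no reset: what is moved stays moved. The work goes in short steps, Python scripts to look and compute and a tool call to move; the robot and the scene stay as the last step left them, time stands still between calls to the robot, and variables do not carry over. Pictures are saved under pics/ and viewed, about 8 in all and at most 12, crops included, and the job is handed in when it is done.

Besides the shell and the picture viewer there is one more tool, called after "Call:" by a JSON object that holds its "fn" and its "kwargs". move_arm: Moves the arm, as the interface text tells. Its arguments: {"type":"object","properties":{"commands":{"type":"array"},"jaw":{"type":"number"}},"required":["commands"]}

```bash
ls; mkdir -p pics
python3 - <<'E'
from plant import *
import cv2,numpy as np
print(get_obs())
print(ctrl, getattr(ctrl,'grip_point_offset',None))
for n in("scene","top"):
    p,d=snapshot(n);c=calibration(n);print(n,c)
    cv2.imwrite(f"pics/{n}0.png",p[:,:,::-1]);np.savez(f"{n}0.npz",p=p,d=d)
E
```

```text
pics
{'clock': 0.0, 'joint_pos': array([ 9.29965577e+01,  2.05912651e+01,  6.33338029e-01, -2.08736457e-02,
       -7.01349905e+01, -1.65087742e+01]), 'qvel': array([-0.04638733,  0.0355883 , -0.08079831, -0.08851738, -0.05566896,
        0.06102654]), 'tau': array([ 5.11237213e-04, -5.82718277e+01,  2.93062645e+01,  6.99768305e+00,
        7.06877807e-03, -1.49211683e-04]), 'tool_pos': array([0.15760136, 0.65583848, 0.22561892]), 'orientation': array([  4.58575494,  89.90503237, -98.93357047]), 'force': array([-0.03132184, -0.62699672,  0.04388683]), 'moment': array([-0.00602585, -0.00059531,  0.01391947]), 'opening': 0.08748124930005893}
<Robot object at 0x7fd65bf7ba10> 0.0188
scene {'mtx': array([[454.91264204,   0.        , 314.53794324],
       [  0.        , 454.91264204, 247.02686282],
       [  0.        ,   0.        ,   1.        ]]), 'T': array([[-0.65687514, -0.52026487,  0.54574675,  1.02754697],
       [ 0.7539947 , -0.45579411,  0.47301556,  0.49486849],
       [ 0.00265478,  0.72220232,  0.69167678,  0.74217814],
       [ 0.        ,  0.        ,  0.        ,  1.        ]])}
top {'mtx': array([[456.2632406 ,   0.        , 320.83546499],
       [  0.        , 456.2632406 , 239.56130193],
       [  0.        ,   0.        ,   1.        ]]), 'T': array([[-5.96865490e-04,  9.86399450e-01, -1.64364743e-01,
         3.18086644e-01],
       [-9.99925520e-01,  1.41491662e-03,  1.21223930e-02,
         1.95117589e-02],
       [ 1.21900842e-02,  1.64359736e-01,  9.86325139e-01,
         1.00975516e+00],
       [ 0.00000000e+00,  0.00000000e+00,  0.00000000e+00,
         1.00000000e+00]])}
```

View pics/scene0.png

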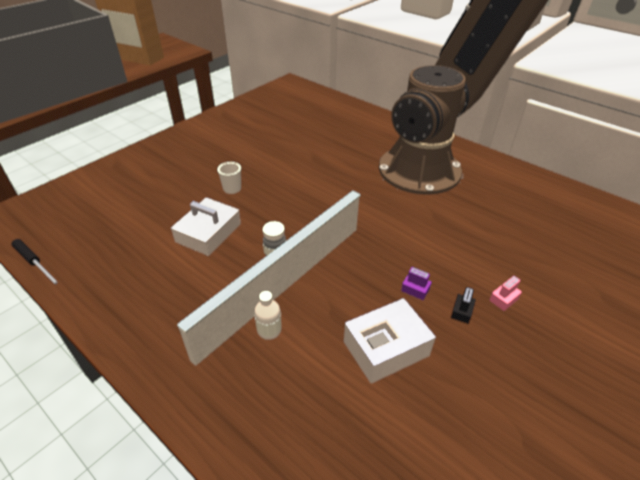

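View pics/top0.png

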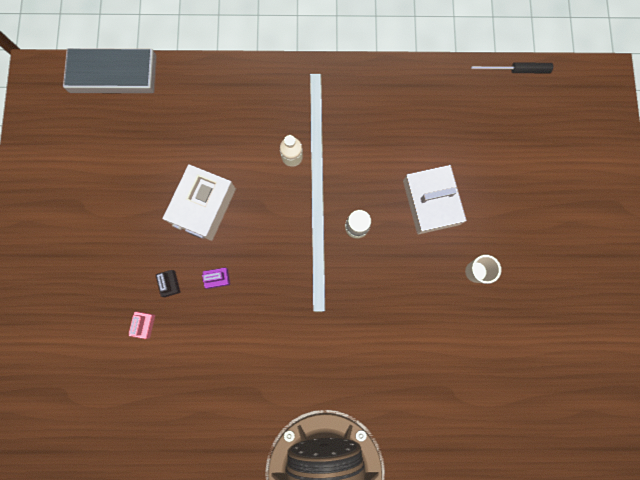

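The scene picture shows the black cartridge at (463,305). In the top view it is at (168,283). Lookalikes there are purple at (215,278) and pink at (141,325). The meter is at (200,202), the cover at (435,198), and its handle at (438,195). The partition runs along x≈317, with the bottle at (291,150), the jar at (358,222) and the cup at (485,269). By the description, I choose black.

```bash
cat > h.py <<'E'
import numpy as np,cv2
from plant import *
def grab(n,tag):
    p,d=snapshot(n); cv2.imwrite(f"pics/{tag}.png",p[:,:,::-1]); return p,d
def cloud(n,d):
    c=calibration(n);K=c["mtx"];v,u=np.mgrid[:480,:640]
    P=np.stack([(u-K[0,2])/K[0,0]*d,-(v-K[1,2])/K[1,1]*d,-d],-1)
    return P@c["T"][:3,:3].T+c["T"][:3,3]
def ray(n,uv,z):
    c=calibration(n);K=c["mtx"];uv=np.atleast_2d(np.asarray(uv,float))
    D=np.stack([(uv[:,0]-K[0,2])/K[0,0],-(uv[:,1]-K[1,2])/K[1,1],-np.ones(len(uv))],1)@c["T"][:3,:3].T
    o=c["T"][:3,3];return (o+D*((z-o[2])/D[:,2])[:,None])[:,:2]
def proj(n,P):
    c=calibration(n);K=c["mtx"];q=(np.atleast_2d(P)-c["T"][:3,3])@c["T"][:3,:3]
    return np.stack([K[0,0]*q[:,0]/-q[:,2]+K[0,2],-K[1,1]*q[:,1]/-q[:,2]+K[1,2]],1)
def rect(n,mask,z):
    """largest blob -> world rect at height z: centre, long, short (mm), yaw of long side (deg)"""
    cs,_=cv2.findContours(mask.astype(np.uint8),cv2.RETR_EXTERNAL,cv2.CHAIN_APPROX_NONE)
    c=max(cs,key=cv2.contourArea)
    w=ray(n,c.reshape(-1,2),z)*1000
    (x,y),(a,b),_=r=cv2.minAreaRect(w.astype(np.float32)); B=cv2.boxPoints(r)
    e=max((B[1]-B[0],B[2]-B[1]),key=np.linalg.norm)
    return np.round([x,y,max(a,b),min(a,b),np.degrees(np.arctan2(e[1],e[0]))%180],1),len(c)
E
python3 - <<'E'
from h import *
z=np.load('top0.npz');p,d=z['p'],z['d'];W=cloud('top',d)
def box(u0,v0,u1,v1):
    m=np.zeros((480,640),bool);m[v0:v1,u0:u1]=1;return m
Z=W[...,2]
for nm,b,lo,hi,h in [("meter",(150,150,250,250),.052,.07,.06),("cover",(390,150,480,245),.036,.06,.045),("handle",(390,150,480,245),.068,.09,.08),
  ("carthead",(150,260,190,305),.046,.07,.055),("cartbase",(150,260,190,305),.012,.07,.025),("part",(300,60,335,325),.09,.13,.11),("bottle",(270,125,305,172),.01,.2,.1),("jar",(340,205,375,245),.06,.09,.075),("cup",(460,250,510,290),.05,.09,.065)]:
    m=box(*b)&(Z>lo)&(Z<hi); print(nm,rect('top',m,h),np.round(np.median(Z[m]),4),np.round(W[m].mean(0),4))
m=box(180,165,225,215)&(Z<.05)&(Z>.03);print("recess",rect('top',m,.06),np.median(Z[m]))
a=cv2.resize(p[255:345,120:240],None,fx=5,fy=5);b=cv2.resize(p[150:250,150:250],None,fx=4,fy=4)
o=np.zeros((450,1000,3),np.uint8);o[:450,:600]=a;o[:400,600:]=b
cv2.imwrite('pics/crop1.png',cv2.resize(o,(800,360))[:,:,::-1])
E
```

```text
meter (array([561.9, 272.1, 130.5, 103.4, 157.7]), 196) 0.0602 [0.5578 0.2745 0.0601]
cover (array([ 572.1, -241.4,  131.2,  102.6,   13.1]), 198) 0.0451 [ 0.5708 -0.2408  0.045 ]
handle (array([ 571.6, -241. ,   72.9,   15.6,  102.9]), 75) 0.0794 [ 0.572  -0.2416  0.0788]
carthead (array([387.5, 338.9,  40.8,  17.9,  16.9]), 49) 0.0554 [0.3876 0.3389 0.055 ]
cartbase (array([387.3, 338.3,  52.8,  40.3,  16.7]), 79) 0.0282 [0.3863 0.3343 0.037 ]
part (array([577. ,  17.3, 496.6,  22. ,   0.9]), 491) 0.1101 [0.5674 0.0171 0.1101]
bottle (array([6.594e+02, 7.160e+01, 6.570e+01, 4.390e+01, 4.000e-01]), 76) 0.0713 [0.669  0.0734 0.0689]
jar (array([513.5, -70.9,  47.1,  44.1, 179.4]), 62) 0.075 [ 0.5138 -0.071   0.0745]
cup (array([ 414.9, -333.7,   61.4,   56.5,   90. ]), 80) 0.0632 [ 0.4152 -0.3386  0.0614]
recess (array([581.5, 263.8,  53.5,  38.7, 157.6]), 74) 0.041310243805124824
```

View pics/crop1.png

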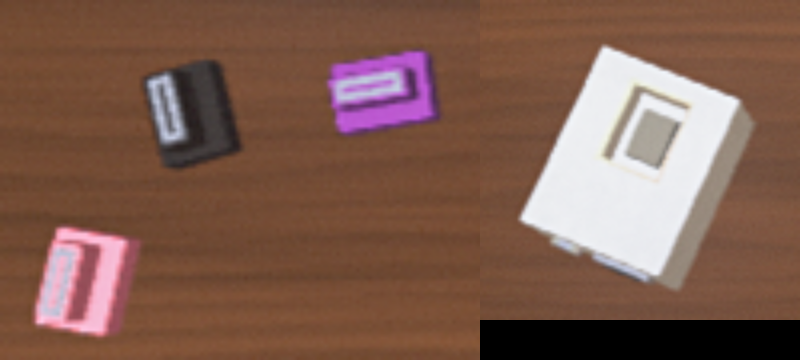

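The crop confirms that the black cartridge is the one at (168,283), with its pale head strip along x at 17°. The meter's recess mouth sits toward +x and its lock face toward the robot, so meter yaw ≈ -22.3°. Now I'll reach for the cartridge.

```bash
cat >> h.py <<'E'
from scipy.spatial.transform import Rotation as Ro
def go(x,y,z,a=None):
    """print remaining shift (cm, tool axes now) and spin (rad) to TCP x,y,z (m), jaw angle a (deg, mod 180)"""
    o=get_obs();R=Ro.from_euler('xyz',o['orientation'],degrees=True).as_matrix()
    j=np.degrees(np.arctan2(R[1,2],R[0,2]))
    s=0 if a is None else -np.radians((a-j+90)%180-90)
    print("t",o['clock'],"tcp",np.round(o['tool_pos'],4),"jaw",round(j,2),"down",np.round(R[:,0],3),"j",np.round(o['joint_pos'],1),"F",np.round(o['force'],1),"open",round(o['opening'],4))
    print(" d cm",np.round(R.T@(np.array([x,y,z])-o['tool_pos'])*100,2),"spin",round(s,3))
E
python3 -c "
from h import *
go(.3875,.339,.15,106.9)"
```

```text
t 0.1 tcp [0.1576 0.6559 0.2257] jaw -103.52 down [-0.    -0.001 -1.   ] j [ 93.   20.6   0.6  -0.  -70.1 -16.5] F [ 0.3 -0.6  0.1] open 0.0871
 d cm [ 7.61 29.76 25.43] spin -0.531
```

Call:
{"fn": "move_arm", "kwargs": {"commands": [[[0.4, 3.5, 3.0, 0], [0.4, 3.5, 3.0, 0], [0.4, 3.5, 3.0, 0], [0.4, 3.5, 3.0, 0], [0.4, 3.5, 3.0, 0], [0.4, 3.5, 3.0, 0], [0.4, 3.5, 3.0, 0], [0.4, 3.5, 3.0, 0]]], "jaw": 4.2}}

```text
clock: 0.9
tool_pos: [0.3745, 0.3557, 0.1943]
orientation: [-59.9, 90.0, -163.4]
force: [0.9, 0.4, -0.0]
opening: 0.0422
```

Call:
{"fn": "move_arm", "kwargs": {"commands": [[[0, 1.76, 1.43, 0], [0, 0, 0, -0.14], [0, 0, 0, -0.14], [0, 0, 0, -0.14], [0, 0, 0, -0.11], [0, 0, 0, 0], [0, 0, 0, 0]]]}}

```text
clock: 1.6
tool_pos: [0.3875, 0.3394, 0.1944]
orientation: [-55.3, 90.0, -128.6]
force: [-0.5, -0.2, -1.0]
opening: 0.042
```

```bash
python3 -c "
from h import *
go(.3875,.339,.028,106.9)
p,d=grab('top','top1')
W=cloud('top',d);Z=W[...,2]
cv2.imwrite('pics/c2.png',cv2.resize(p[200:360,80:260],None,fx=4,fy=4,interpolation=2)[:,:,::-1][:600])"
```

```text
t 1.6 tcp [0.3875 0.3394 0.1944] jaw -73.33 down [-0. -0. -1.] j [ 63.1   6.9 -21.9  -0.  -61.2  43.6] F [-0.5 -0.2 -1. ] open 0.042
 d cm [ 1.664e+01 -1.000e-02  3.000e-02] spin -0.004
```

Call:
{"fn": "move_arm", "kwargs": {"commands": [[[4, 0, 0, 0], [4, 0, 0, 0], [4, 0, 0, 0], [2.5, 0, 0, 0], [1.2, 0, 0, 0], [0.9, 0, 0, 0], [0, 0, 0, 0]]]}}

```text
clock: 2.35
tool_pos: [0.3877, 0.3395, 0.0282]
orientation: [-39.1, 90.0, -112.3]
force: [0.7, 0.1, 0.3]
opening: 0.0422
```

Call:
{"fn": "move_arm", "kwargs": {"commands": [[[0, 0, 0, 0], [0, 0, 0, 0], [0, 0, 0, 0], [0, 0, 0, 0], [0, 0, 0, 0], [0, 0, 0, 0]]], "jaw": 0.5}}

```text
clock: 2.95
tool_pos: [0.3879, 0.3399, 0.0292]
orientation: [128.2, 89.9, 55.0]
force: [-1.2, -0.3, 5.8]
opening: 0.0156
```

Call:
{"fn": "move_arm", "kwargs": {"commands": [[[0, 0, 0, 0], [-2, 0, 0, 0], [-4, 0, 0, 0], [-4, 0, 0, 0], [-4, 0, 0, 0], [0, 0, 0, 0]]]}}

```text
clock: 3.55
tool_pos: [0.3896, 0.342, 0.1741]
orientation: [127.2, 89.5, 54.1]
force: [1.0, 1.6, -1.8]
opening: 0.0158
```

```bash
python3 -c "
from h import *
go(.5823,.2637,.160,-112.3)"
```

```text
t 3.55 tcp [0.3896 0.342  0.1741] jaw -73.09 down [ 0.006  0.008 -1.   ] j [ 63.1   7.9 -23.7   0.1 -57.9  43.8] F [ 1.   1.6 -1.8] open 0.0158
 d cm [ 1.46 16.15 13.11] spin 0.684
```

Call:
{"fn": "move_arm", "kwargs": {"commands": [[[0.2, 2.7, 2.2, 0], [0.2, 2.7, 2.2, 0], [0.2, 2.7, 2.2, 0], [0.2, 2.7, 2.2, 0], [0.2, 2.7, 2.2, 0], [0.2, 2.65, 2.1, 0]]]}}

```text
clock: 4.15
tool_pos: [0.581, 0.2599, 0.1552]
orientation: [-79.7, 89.9, -152.8]
force: [0.5, 1.1, -1.4]
opening: 0.016
```

Call:
{"fn": "move_arm", "kwargs": {"commands": [[[0, 0, 0, 0.14], [0, 0, 0, 0.14], [0, 0, 0, 0.14], [0, 0, 0, 0.14], [0, 0, 0, 0.124], [0, 0, 0, 0], [0, 0, 0, 0], [0, 0, 0, 0]]]}}

```text
clock: 4.95
tool_pos: [0.58, 0.2609, 0.1561]
orientation: [-33.7, 90.0, -145.9]
force: [0.5, 0.7, -2.3]
opening: 0.0159
```

```bash
python3 -c "
from h import *
go(.5823,.2637,.110,-112.3)
p,d=grab('top','top3');q,e=grab('scene','sc3')
np.savez('s3.npz',p=p,d=d,q=q,e=e)
a=cv2.resize(p[140:260,130:290],(533,400),interpolation=2);b=cv2.resize(q[230:400,320:480],(376,400),interpolation=2)
cv2.imwrite('pics/c3.png',cv2.resize(np.hstack([a,b]),(800,352))[:,:,::-1])"
```

```text
t 4.95 tcp [0.58   0.2609 0.1561] jaw -112.17 down [-0.001 -0.    -1.   ] j [ 41.8  19.9  -9.9  -0.  -60.2  26.1] F [ 0.5  0.7 -2.3] open 0.0159
 d cm [ 4.61  0.1  -0.35] spin 0.002
```

View pics/c3.png

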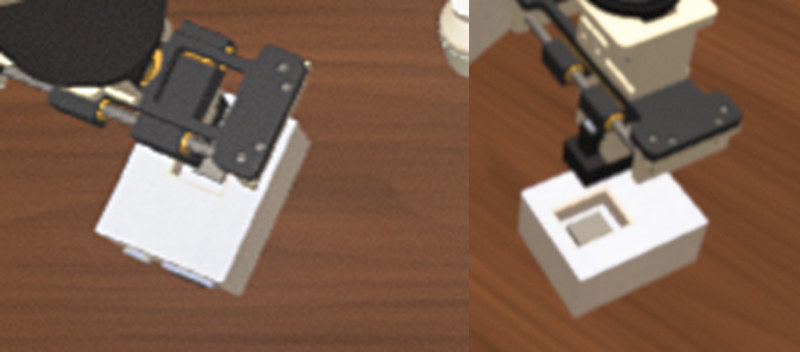

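The gripper holds the black cartridge level, with its base block showing at about (600,160) in the right half of the crop. The open recess is below at (590,220). The scene camera sees both, so I'll go lower and compare the two there.

Call:
{"fn": "move_arm", "kwargs": {"commands": [[[1.5, 0.1, -0.35, 0], [2, 0, 0, 0], [1.5, 0, 0, 0], [0.6, 0, 0, 0], [0, 0, 0, 0], [0, 0, 0, 0], [0, 0, 0, 0]]]}}

```text
clock: 5.75
tool_pos: [0.583, 0.2642, 0.1014]
orientation: [145.9, 89.9, 33.6]
force: [-0.2, -0.9, -1.2]
opening: 0.0159
```

Run:
```python
from h import *
z=np.load('scene0.npz');W=cloud('scene',z['d']);Z=W[...,2]
B=np.zeros((480,640),bool);B[290:385,335:440]=1
m=B&(Z>.052)&(Z<.07);print("meter sc",rect('scene',m,.06),np.median(Z[m]))
m=B&(Z>.03)&(Z<.05)
V,U=np.mgrid[:480,:640];m2=m&(abs(U-380)<25)&(abs(V-335)<20)
f=cv2.fillPoly
# recess mouth: hole in top-face mask
t=(B&(Z>.057)&(Z<.064)).astype(np.uint8);cs,h=cv2.findContours(t,cv2.RETR_CCOMP,cv2.CHAIN_APPROX_NONE)
for c,hh in zip(cs,h[0]):
    if hh[3]>=0 and cv2.contourArea(c)>80: print("hole",cv2.minAreaRect(ray('scene',c.reshape(-1,2),.06).astype(np.float32)*1000))
go(.5823,.2637,.10,-112.3)
q,e=grab('scene','sc4');np.savez('s4.npz',q=q,e=e);W=cloud('scene',e);Z=W[...,2]
o=get_obs();zb=o['tool_pos'][2]-.0287
dark=(q.max(2)<75)
near=np.hypot(W[...,0]-.5823,W[...,1]-.2637)<.05
for nm,m,zz in [("shoulder",dark&near&(abs(Z-zb-.025)<.004),zb+.025),("side",dark&near&(Z>zb-.004)&(Z<zb+.02),zb)]:
    print(nm,m.sum(),rect('scene',m,zz),np.round(W[m].mean(0),4))
m=dark&near&(Z>zb-.004)&(Z<zb+.028)
# in meter frame (seat origin)
th=np.radians(-22.3);P=W[m][:,:2]-[.5823,.2637];L=P@np.array([[np.cos(th),-np.sin(th)],[np.sin(th),np.cos(th)]])*1000
print("extent in seat frame mm",np.round(np.percentile(L,[1,5,50,95,99],axis=0).T,1), "Z",np.percentile(Z[m],[2,98]))
cv2.imwrite('pics/c4.png',cv2.resize(q[230:400,320:480],(700,600),interpolation=2)[:,:,::-1][:600])
```

```text
meter sc (array([566.5, 275.6, 132.8, 103.6, 157.6]), 208) 0.05873834653559873
hole ((585.5494995117188, 266.5652160644531), (49.0017204284668, 61.357627868652344), 67.45646667480469)
t 5.75 tcp [0.583  0.2642 0.1014] jaw -112.32 down [ 0.001  0.001 -1.   ] j [ 41.8  23.  -13.1   0.  -53.8  25.9] F [-0.2 -0.9 -1.2] open 0.0159
 d cm [ 0.14 -0.04  0.07] spin -0.0
shoulder 124 (array([604.1, 262.1,  37.8,  20.3,  82.4]), 52) [0.6029 0.2634 0.0962]
side 157 (array([592.2, 267.4,  54.4,  32.6, 116.1]), 75) [0.5997 0.2718 0.0851]
extent in seat frame mm [[-15.   -9.6  20.1  26.6  27. ]
 [-12.2  -8.8  15.6  20.9  21.5]] Z [0.07766725 0.09871057]
```

View pics/c4.png

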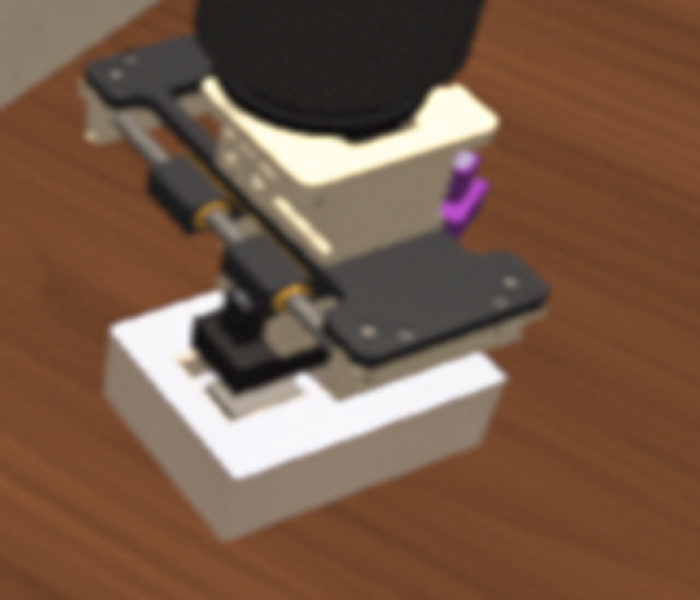

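The cartridge base hangs just over the recess, with its front corner at about (240,385) and the recess mouth corner at (230,415). I'll get the bias out by using the colour edge of the white top face in both views.

Run:
```python
from h import *
th=np.radians(-22.3);M=np.array([[np.cos(th),-np.sin(th)],[np.sin(th),np.cos(th)]])
for n,bx in (("top",(150,150,250,250)),("scene",(335,290,445,390))):
    p=np.load(n+'0.npz')['p'];g=cv2.GaussianBlur(p.min(2),(0,0),.6)
    s=8;u0,v0,u1,v1=bx;big=cv2.resize(g[v0:v1,u0:u1],None,fx=s,fy=s,interpolation=cv2.INTER_LINEAR)
    top=np.percentile(big,90)
    for thr in (top-25,top-40):
        cs,h=cv2.findContours((big>thr).astype(np.uint8),cv2.RETR_CCOMP,cv2.CHAIN_APPROX_NONE)
        for c,hh in zip(cs,h[0]):
            if cv2.contourArea(c)<8000: continue
            uv=(c.reshape(-1,2)+.5)/s-.5+[u0,v0];w=ray(n,uv,.06)*1000
            (x,y),a,ang=cv2.minAreaRect(w.astype(np.float32))
            l=(np.array([[x,y]])-[582.3,263.7])@M
            print(n,thr,"hole" if hh[3]>=0 else "outer",np.round([x,y,*a,ang],1),"seat frame",np.round(l,1))
# cartridge shoulder/bottom silhouette in scene view now
z=np.load('s4.npz');q=z['q'];W=cloud('scene',z['e']);Z=W[...,2]
zb=.1014-.0287
s=8;u0,v0,u1,v1=355,310,400,345
g=q.max(2);big=cv2.resize(g[v0:v1,u0:u1],None,fx=s,fy=s,interpolation=cv2.INTER_LINEAR)
cs,_=cv2.findContours((big<120).astype(np.uint8),cv2.RETR_EXTERNAL,cv2.CHAIN_APPROX_NONE)
c=max(cs,key=cv2.contourArea);uv=(c.reshape(-1,2)+.5)/s-.5+[u0,v0]
# predicted projections of base corners for a cartridge centred at tcp xy
C=np.array([[sx*25.5,sy*18.5] for sx,sy in((1,1),(1,-1),(-1,1))])/1000@M.T+[.583,.2642]
print("pred bottom +x+y,+x-y,-x+y",np.round(proj('scene',np.c_[C,[zb]*3]),1).tolist(),"top",np.round(proj('scene',np.c_[C,[zb+.025]*3]),1).tolist())
print("contour left",uv[uv[:,0].argmin()],"bottom",uv[uv[:,1].argmax()],"right",uv[uv[:,0].argmax()])
o=cv2.resize(q[v0:v1+5,u0:u1+5],None,fx=14,fy=14,interpolation=cv2.INTER_NEAREST)[:,:,::-1].copy()
cv2.imwrite('pics/c5.png',o)
```

```text
top 211.0 outer [562.3 272.8  99.2 129.5  67.6] seat frame [[-22.    0.8]]
top 211.0 hole [576.9 258.6  30.2  37.6  67.4] seat frame [[-3.  -6.8]]
top 211.0 hole [582.9 263.9  44.2  58.7  67.5] seat frame [[0.4 0.4]]
top 196.0 outer [561.9 272.9 100.3 131.5  67.6] seat frame [[-22.4   0.8]]
top 196.0 hole [576.9 258.6  28.5  36.1  67.7] seat frame [[-3.1 -6.7]]
top 196.0 hole [594.2 271.4  35.6  67.4  34.8] seat frame [[ 8.1 11.7]]
scene 219.0 outer [563.8 273.9  98.4 127.9  67.9] seat frame [[-20.9   2.4]]
scene 219.0 hole [584.5 265.7  46.2  60.1  67.9] seat frame [[1.3 2.7]]
scene 204.0 outer [563.8 273.9  99.8 129.5  67.8] seat frame [[-21.    2.4]]
scene 204.0 hole [597.2 270.6  25.9  38.6  67.1] seat frame [[11.2 12.1]]
scene 204.0 hole [584.6 265.9  44.3  58.2  67.9] seat frame [[1.3 2.9]]
pred bottom +x+y,+x-y,-x+y [[372.8, 342.3], [361.9, 326.8], [397.2, 331.5]] top [[374.2, 333.8], [363.0, 318.3], [399.0, 323.0]]
contour left [363.5625 324.5625] bottom [373.0625 341.6875] right [399.4375 332.5625]
```

View pics/c5.png

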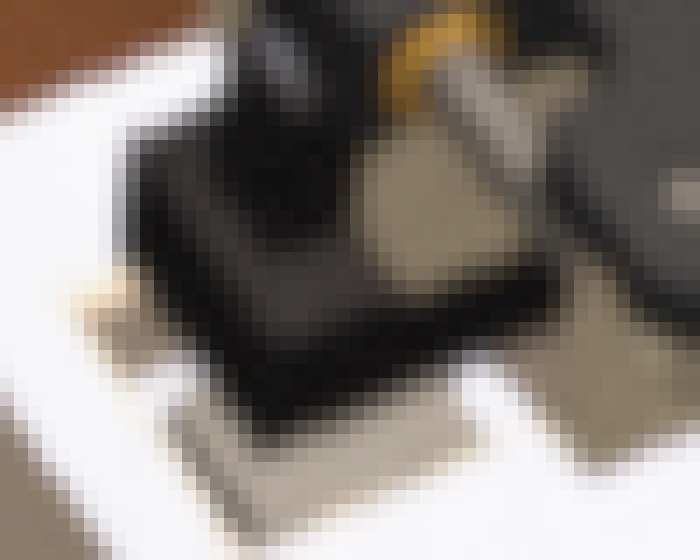

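Call:
{"fn": "move_arm", "kwargs": {"commands": [[[0.4, 0, 0, 0], [0.4, 0, 0, 0], [0, 0, 0, 0], [0, 0, 0, 0], [0, 0, 0, 0]]]}}

```text
clock: 6.3
tool_pos: [0.5825, 0.2639, 0.0926]
orientation: [100.8, 90.0, -11.6]
force: [-0.5, 0.3, -1.6]
opening: 0.0159
```

```bash
cat > edge.py <<'E'
from h import *
th=np.radians(-22.3);M=np.array([[np.cos(th),-np.sin(th)],[np.sin(th),np.cos(th)]])
def edges(q,tcp,hgt=.0287,n='scene'):
    """offset (mm) of the cartridge's bottom edges (+x face, +y face) from where a cartridge centred at tcp would show"""
    zb=tcp[2]-hgt;g=q.max(2).astype(np.float32);out={}
    for nm,A,Bp,nrm in (("+x face",(25.5,-10),(25.5,14),(1,0)),("+y face",(-8,18.5),(21,18.5),(0,1))):
        L=[]
        for t in np.linspace(0,1,15):
            b=np.array(A)*(1-t)+np.array(Bp)*t
            k=np.arange(-8,9,.25);P=(b+k[:,None]*np.array(nrm))/1000@M.T+tcp[:2]
            uv=proj(n,np.c_[P,np.full(len(k),zb)]).astype(np.float32)
            v=cv2.remap(g,uv[None,:,0],uv[None,:,1],cv2.INTER_LINEAR)[0]
            lo=v[:40].min();i0=v[:40].argmin();hi=v[i0:i0+24].max();i=i0+np.argmax(v[i0:]>(lo+hi)/2)
            L.append(k[i])
        out[nm]=np.round(L,1)
        print(nm,"offset median",np.median(L),L)
    return out
E
python3 - <<'E'
from edge import *
go(.583,.2642,.09,-112.3)
edges(np.load('s4.npz')['q'],[.583,.2642,.1014])
q,e=grab('scene','sc6');edges(q,get_obs()['tool_pos'])
cv2.imwrite('pics/c6.png',cv2.resize(q[305:360,345:415],None,fx=11,fy=11,interpolation=cv2.INTER_CUBIC)[:,:,::-1])
E
```

```text
t 6.3 tcp [0.5825 0.2639 0.0926] jaw -112.33 down [ 0. -0. -1.] j [ 41.8  23.5 -13.6   0.  -52.9  25.8] F [-0.5  0.3 -1.6] open 0.0159
 d cm [ 0.26  0.03 -0.05] spin -0.001
+x face offset median -2.0 [np.float64(-2.25), np.float64(-2.0), np.float64(-2.0), np.float64(-2.0), np.float64(-2.25), np.float64(-2.25), np.float64(-1.75), np.float64(-2.25), np.float64(-1.75), np.float64(-2.25), np.float64(-1.75), np.float64(-1.5), np.float64(-1.75), np.float64(-3.25), np.float64(-2.25)]
+y face offset median -2.0 [np.float64(-2.0), np.float64(-1.75), np.float64(-2.0), np.float64(-2.0), np.float64(-2.5), np.float64(-3.0), np.float64(-3.0), np.float64(-1.5), np.float64(-2.0), np.float64(-2.5), np.float64(-1.75), np.float64(-2.25), np.float64(-1.75), np.float64(-3.0), np.float64(-2.75)]
+x face offset median -2.0 [np.float64(-2.0), np.float64(-2.0), np.float64(-2.0), np.float64(-2.0), np.float64(-2.25), np.float64(-2.25), np.float64(-1.75), np.float64(-1.25), np.float64(-2.0), np.float64(-2.0), np.float64(-2.25), np.float64(-2.5), np.float64(-3.5), np.float64(-2.75), np.float64(-2.25)]
+y face offset median -2.0 [np.float64(-2.25), np.float64(-1.5), np.float64(-2.0), np.float64(-1.25), np.float64(-3.0), np.float64(-3.0), np.float64(-1.5), np.float64(-2.25), np.float64(-1.5), np.float64(-2.25), np.float64(-2.0), np.float64(-2.0), np.float64(-2.5), np.float64(-2.25), np.float64(-1.25)]
```

View pics/c6.png

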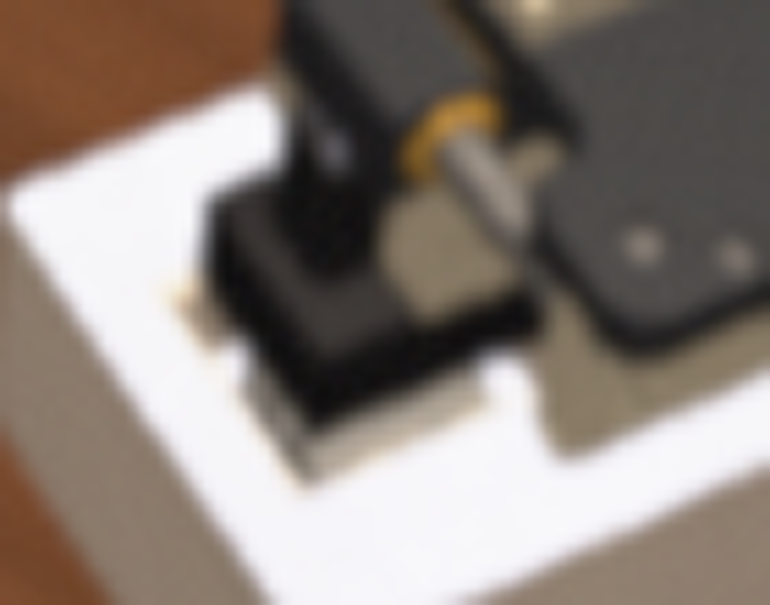

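The cartridge's underside is about 4 mm above the mouth. The +x gap looks right, but the mouth's +y edge, at about (400,447) in the crop, lies about 2 to 3 mm further from the cartridge than it should. I'll shift 2 mm along meter +y and lower gently.

Call:
{"fn": "move_arm", "kwargs": {"commands": [[[0, 0, -0.2, 0], [0.3, 0, 0, 0], [0.3, 0, 0, 0], [0.2, 0, 0, 0], [0, 0, 0, 0], [0, 0, 0, 0]]]}}

```text
clock: 6.95
tool_pos: [0.5832, 0.2656, 0.0844]
orientation: [-16.3, 90.0, -128.6]
force: [-0.0, -0.1, -1.5]
opening: 0.0157
```

Run:
```python
from h import *
go(.583,.2642,.0637,-112.3); print(get_obs()['moment'])
q,e=grab('scene','sc7')
cv2.imwrite('pics/c7.png',cv2.resize(q[305:360,345:415],None,fx=11,fy=11,interpolation=cv2.INTER_CUBIC)[:,:,::-1])
```

```text
t 6.95 tcp [0.5832 0.2656 0.0844] jaw -112.33 down [-0. -0. -1.] j [ 41.9  24.1 -13.8   0.  -52.   25.8] F [-0.  -0.1 -1.5] open 0.0157
 d cm [2.07 0.04 0.14] spin -0.001
[ 0.03818375 -0.01353582 -0.01987242]
```

View pics/c7.png

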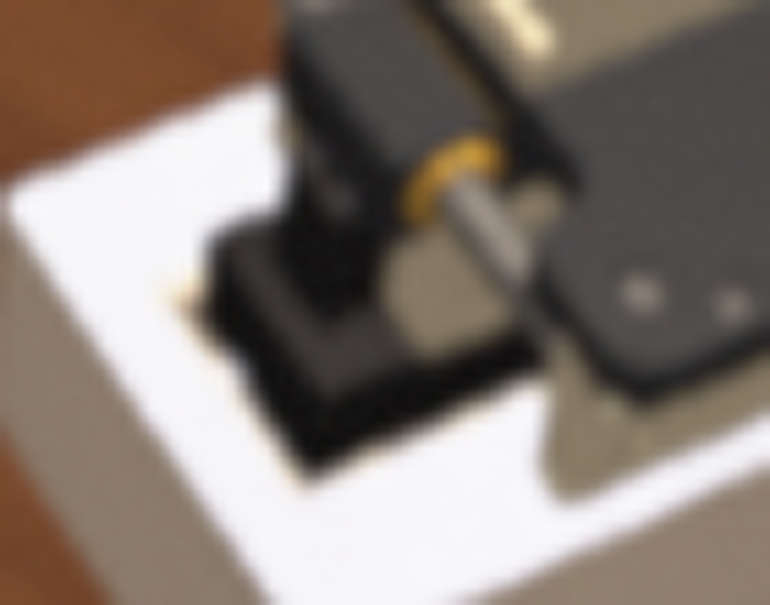

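Call:
{"fn": "move_arm", "kwargs": {"commands": [[[0.2, 0, 0, 0], [0.2, 0, 0, 0], [0.2, 0, 0, 0], [0.2, 0, 0, 0], [0, 0, 0, 0], [0, 0, 0, 0]]]}}

```text
clock: 7.6
tool_pos: [0.5832, 0.2657, 0.0765]
orientation: [-23.6, 90.0, -135.9]
force: [0.9, 0.0, -1.0]
opening: 0.0159
```

Call:
{"fn": "move_arm", "kwargs": {"commands": [[[0.2, 0, 0, 0], [0.2, 0, 0, 0], [0.2, 0, 0, 0], [0.2, 0, 0, 0], [0.2, 0, 0, 0], [0.2, 0, 0, 0], [0, 0, 0, 0], [0, 0, 0, 0]]]}}

```text
clock: 8.4
tool_pos: [0.5833, 0.2657, 0.0649]
orientation: [130.2, 90.0, 17.8]
force: [-2.1, -0.5, 4.0]
opening: 0.016
```

Call:
{"fn": "move_arm", "kwargs": {"commands": [[[0.1, 0, 0, 0], [0.1, 0, 0, 0], [0, 0, 0, 0], [0, 0, 0, 0]]]}}

```text
clock: 8.8
tool_pos: [0.5833, 0.2658, 0.0642]
orientation: [126.3, 89.9, 14.0]
force: [-6.1, -1.2, 14.7]
opening: 0.016
```

Call:
{"fn": "move_arm", "kwargs": {"commands": [[[0.15, 0, 0, 0], [0, 0, 0, 0], [0, 0, 0, 0]]]}}

```text
clock: 9.1
tool_pos: [0.5833, 0.2658, 0.0642]
orientation: [126.6, 89.9, 14.3]
force: [-10.8, -2.4, 24.4]
opening: 0.0159
```

Run:
```python
from h import *
go(.583,.2642,.0637,-112.3)
q,e=grab('scene','sc8');W=cloud('scene',e);Z=W[...,2]
cv2.imwrite('pics/c8.png',cv2.resize(q[305:360,345:415],None,fx=11,fy=11,interpolation=cv2.INTER_CUBIC)[:,:,::-1])
m=(q.max(2)<75)&(np.hypot(W[...,0]-.596,W[...,1]-.27)<.03)&(Z<.07);print(m.sum(),np.percentile(Z[m],[10,50,90]))
```

```text
t 9.1 tcp [0.5833 0.2658 0.0642] jaw -112.28 down [ 0.001  0.    -1.   ] j [ 41.9  25.4 -15.    0.1 -49.6  25.8] F [-10.8  -2.4  24.4] open 0.0159
 d cm [0.05 0.03 0.16] spin 0.0
125 [0.05730001 0.059579   0.0661503 ]
```

View pics/c8.png

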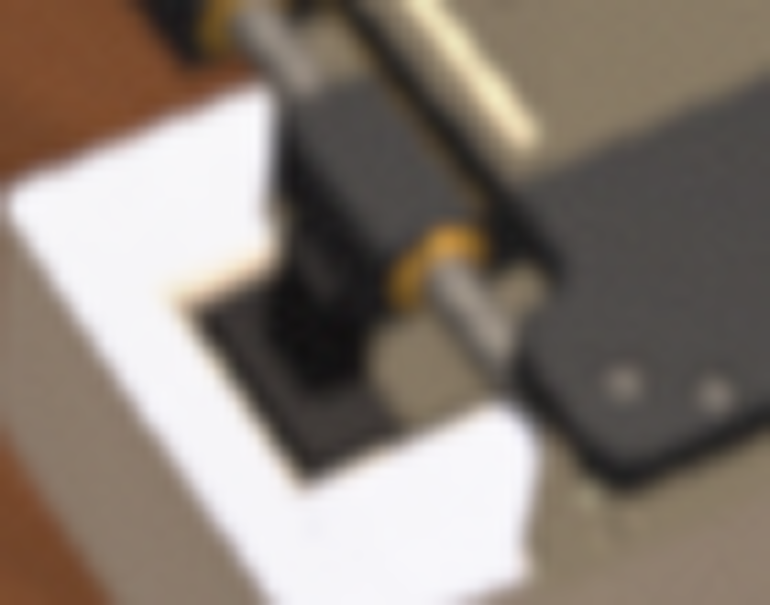

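The shoulder now lies flush inside the mouth (depth reads z≈0.0596). TCP stays at 0.0642 with 24 N on it, so this is a hard stop. I'll relieve the push and release.

Call:
{"fn": "move_arm", "kwargs": {"commands": [[[-0.15, 0, 0, 0], [0, 0, 0, 0]]]}}

```text
clock: 9.35
tool_pos: [0.5833, 0.2658, 0.0642]
orientation: [135.2, 89.9, 22.9]
force: [-6.6, -1.6, 13.3]
opening: 0.0157
```

Call:
{"fn": "move_arm", "kwargs": {"commands": [[[0, 0, 0, 0], [0, 0, 0, 0], [0, 0, 0, 0], [0, 0, 0, 0], [0, 0, 0, 0]]], "jaw": 4.2}}

```text
clock: 9.85
tool_pos: [0.5832, 0.2656, 0.0622]
orientation: [-27.1, 90.0, -139.4]
force: [-0.4, 0.4, -0.7]
opening: 0.0415
```

Call:
{"fn": "move_arm", "kwargs": {"commands": [[[-1, 0, 0, 0], [-3, 0, 0, 0], [-4, 0, 0, 0], [-4, 0, 0, 0], [-4, 0, 0, 0], [-4, 0, 0, 0], [0, 0, 0, 0]]]}}

```text
clock: 10.55
tool_pos: [0.5858, 0.2668, 0.2705]
orientation: [142.4, 89.3, 30.1]
force: [0.2, -0.1, -1.1]
opening: 0.0421
```

```bash
python3 -c "
from h import *
go(.572,-.2414,.25,13)"
```

```text
t 10.55 tcp [0.5858 0.2668 0.2705] jaw -112.29 down [ 0.01   0.006 -1.   ] j [ 41.9  15.9  -0.3   0.1 -73.2  25.8] F [ 0.2 -0.1 -1.1] open 0.0421
 d cm [ 1.75 17.99 47.56] spin 0.955
```

Call:
{"fn": "move_arm", "kwargs": {"commands": [[[0, 1.5, 4, 0], [0, 1.5, 4, 0], [0, 1.5, 4, 0], [0, 1.5, 4, 0], [0, 1.5, 4, 0], [0, 1.5, 4, 0], [0, 1.5, 4, 0], [0, 1.5, 4, 0]]]}}

```text
clock: 11.35
tool_pos: [0.5723, -0.0776, 0.2634]
orientation: [117.0, 89.9, 4.7]
force: [1.5, -0.5, -0.3]
opening: 0.042
```

Call:
{"fn": "move_arm", "kwargs": {"commands": [[[0, 1.5, 4, 0], [0, 1.5, 4, 0], [0, 1.5, 4, 0], [0, 1.5, 3.55, 0], [0, 0, 0, 0.14], [0, 0, 0, 0.14], [0, 0, 0, 0.14], [0, 0, 0, 0.14]]]}}

```text
clock: 12.15
tool_pos: [0.5689, -0.2429, 0.2631]
orientation: [128.1, 90.0, -16.6]
force: [0.5, 0.1, 0.7]
opening: 0.0422
```

Call:
{"fn": "move_arm", "kwargs": {"commands": [[[0, 0, 0, 0.14], [0, 0, 0, 0.14], [0, 0, 0, 0.115], [0, 0, 0, 0], [0, 0, 0, 0], [0, 0, 0, 0]]]}}

```text
clock: 12.75
tool_pos: [0.569, -0.2425, 0.2628]
orientation: [153.7, 90.0, -13.2]
force: [-0.1, -0.3, 0.4]
opening: 0.0424
```

Run:
```python
from h import *
go(.572,-.2414,.12,13)
p,d=grab('top','top9');np.savez('t9.npz',p=p,d=d);W=cloud('top',d);Z=W[...,2];V,U=np.mgrid[:480,:640]
m=(abs(U-200)<50)&(abs(V-200)<50)&(Z>.08)&(Z<.1);print("cart head",m.sum(),np.median(Z[m]),rect('top',m,.09))
m=(abs(U-200)<50)&(abs(V-200)<50)&(p.max(2)<90)&(Z>.05)&(Z<.07);print("shoulder",m.sum(),np.median(Z[m]))
# white/colour edge of the cover's top face and meter's, from initial pictures
for n,bx,h in (("top",(395,155,480,245),.045),("scene",(165,192,248,258),.045)):
    g=cv2.GaussianBlur(np.load(n+'0.npz')['p'].min(2),(0,0),.6);s=8;u0,v0,u1,v1=bx
    big=cv2.resize(g[v0:v1,u0:u1],None,fx=s,fy=s);t=np.percentile(big,85)
    cs,_=cv2.findContours((big>t-30).astype(np.uint8),cv2.RETR_EXTERNAL,cv2.CHAIN_APPROX_NONE)
    c=max(cs,key=cv2.contourArea);r=cv2.minAreaRect((ray(n,(c.reshape(-1,2)+.5)/s-.5+[u0,v0],h)*1000).astype(np.float32));print(n,"cover top",np.round(r[0]),np.round(r[1],1),round(r[2],1))
z=np.load('scene0.npz');Ws=cloud('scene',z['d']);m=(abs(U-205)<45)&(abs(V-215)<40)&(Ws[...,2]>.07)&(Ws[...,2]<.09);print("handle scene",rect('scene',m,.078))
cv2.imwrite('pics/c9.png',np.hstack([cv2.resize(p[150:250,150:250],(400,400),interpolation=2),cv2.resize(p[150:250,385:485],(400,400),interpolation=2)])[:,:,::-1])
```

```text
t 12.75 tcp [ 0.569  -0.2425  0.2628] jaw -166.9 down [ 0. -0. -1.] j [ -5.   14.1  -3.7   0.  -72.2  18.1] F [-0.1 -0.3  0.4] open 0.0424
 d cm [14.28 -0.05 -0.31] spin 0.002
cart head 175 0.09018934122264377 (array([581.6, 264.3,  40.8,  18.9, 156.4]), 47)
shoulder 209 0.060318528017653805
top cover top [ 573. -243.] [129.3  98.8] 12.9
scene cover top [ 574. -241.] [127.3  97.1] 12.9
handle scene (array([ 576.7, -237.3,   76.5,   20.1,  102.7]), 58)
```

View pics/c9.png

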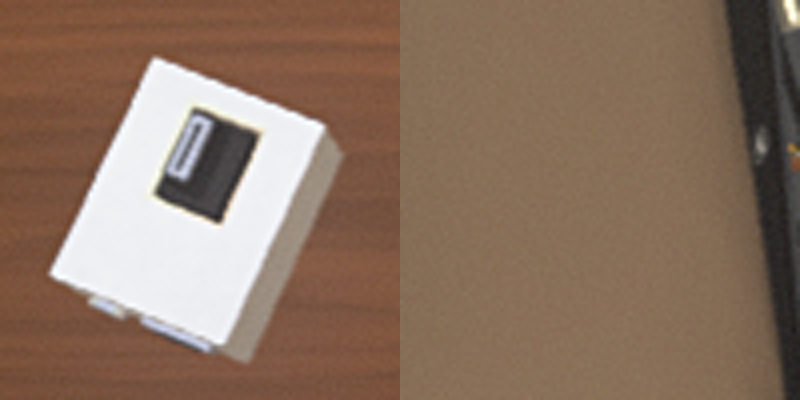

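The top picture shows the cartridge seated and released, with its head at about (188,145) in the left half (head top 0.090, shoulder 0.0603, so flush). The gripper hides the cover on the right half. I'll descend on the handle.

Call:
{"fn": "move_arm", "kwargs": {"commands": [[[3, 0, -0.34, 0], [4, 0, 0, 0], [4, 0, 0, 0], [4, 0, 0, 0], [3, 0, 0, 0], [1.5, 0, 0, 0], [0, 0, 0, 0], [0, 0, 0, 0]]]}}

```text
clock: 13.6
tool_pos: [0.5728, -0.242, 0.068]
orientation: [91.4, 90.0, -75.6]
force: [-0.2, -0.5, -0.2]
opening: 0.0418
```

Run:
```python
from h import *
go(.5725,-.242,.055,12.9)
q,e=grab('scene','sc10')
cv2.imwrite('pics/c10.png',cv2.resize(q[150:270,140:270],(650,600),interpolation=2)[:,:,::-1])
```

```text
t 13.6 tcp [ 0.5728 -0.242   0.068 ] jaw -166.99 down [ 0. -0. -1.] j [ -4.9  23.6 -17.3   0.  -49.   17.9] F [-0.2 -0.5 -0.2] open 0.0418
 d cm [ 1.3  -0.    0.03] spin 0.002
```

View pics/c10.png

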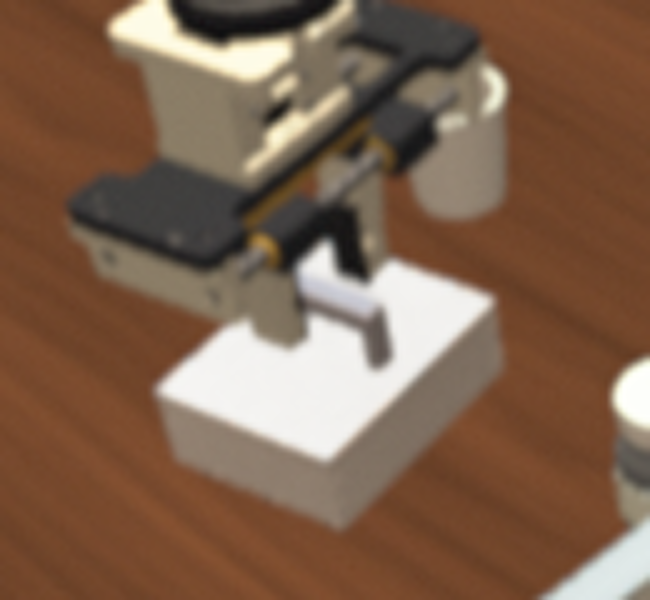

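The fingers straddle the handle bar at about (335,290), and the gripper body is well above the cup. I'll go down 13 mm and close.

Call:
{"fn": "move_arm", "kwargs": {"commands": [[[0.8, 0, 0, 0], [0.5, 0, 0, 0], [0, 0, 0, 0]]]}}

```text
clock: 13.95
tool_pos: [0.5719, -0.2417, 0.0541]
orientation: [-35.2, 90.0, 157.8]
force: [0.0, 0.1, -0.4]
opening: 0.0424
```

Call:
{"fn": "move_arm", "kwargs": {"commands": [[[0, 0, 0, 0], [0, 0, 0, 0], [0, 0, 0, 0], [0, 0, 0, 0], [0, 0, 0, 0], [0, 0, 0, 0]]], "jaw": 0.5}}

```text
clock: 14.55
tool_pos: [0.5726, -0.2418, 0.0547]
orientation: [154.3, 90.0, -12.7]
force: [-1.0, -0.1, 0.2]
opening: 0.014
```

Call:
{"fn": "move_arm", "kwargs": {"commands": [[[-0.5, 0, 0, 0], [-1, 0, 0, 0], [-2, 0, 0, 0], [-3, 0, 0, 0], [0, 0, 0, 0], [0, 0, 0, 0]]]}}

```text
clock: 15.15
tool_pos: [0.5726, -0.2417, 0.1205]
orientation: [173.6, 89.9, 6.5]
force: [-0.8, -0.0, -3.3]
opening: 0.014
```

Call:
{"fn": "move_arm", "kwargs": {"commands": [[[-3, 0, 0, 0], [-3, 0, 0, 0], [-3, 0, 0, 0], [-3, 0, 0, 0], [-1, 0, 0, 0], [0, 0, 0, 0], [0, 0, 0, 0]]]}}

```text
clock: 15.85
tool_pos: [0.5714, -0.2413, 0.2473]
orientation: [-37.0, 89.8, 155.9]
force: [-0.1, 0.8, -4.2]
opening: 0.0139
```

```bash
python3 -c "
from h import *
go(.563,.2733,.25,157.7)
q,e=grab('scene','sc11')
W=cloud('scene',e);Z=W[...,2];print(e[100:250,100:300].min())
cv2.imwrite('pics/c11.png',cv2.resize(q[60:300,100:420],(800,600),interpolation=2)[:,:,::-1])"
```

```text
t 15.85 tcp [ 0.5714 -0.2413  0.2473] jaw -167.07 down [-0.003  0.001 -1.   ] j [ -4.9  14.8  -4.7  -0.1 -70.7  17.9] F [-0.1  0.8 -4.2] open 0.0139
 d cm [ -0.2  -50.35 -10.7 ] spin 0.615
0.0
```

View pics/c11.png

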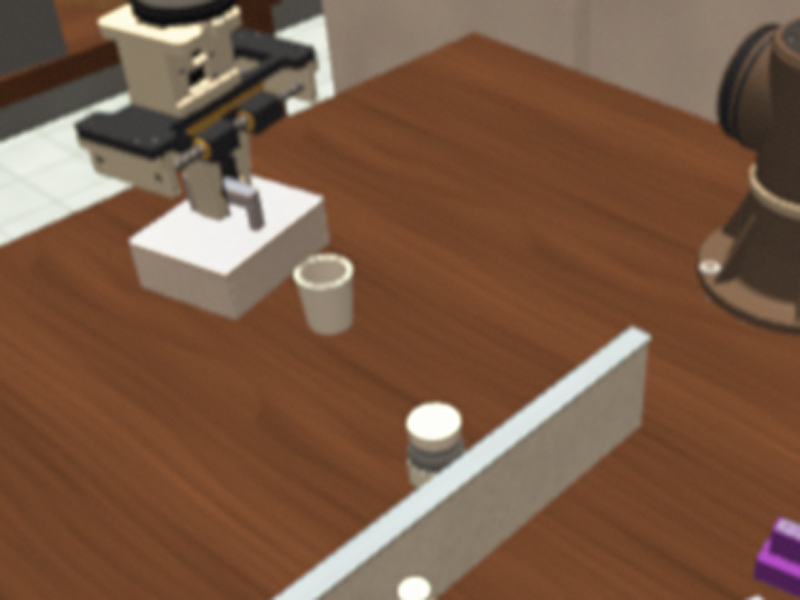

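The cover hangs level and free at about (230,240). I'll carry it across with the rim about 19 cm up.

Call:
{"fn": "move_arm", "kwargs": {"commands": [[[0, -1.5, -0.3, 0], [0, -3, -0.64, 0], [0, -3, -0.64, 0], [0, -3, -0.64, 0], [0, -3, -0.64, 0], [0, -3, -0.64, 0], [0, -3, -0.64, 0], [0, -3, -0.64, 0]]]}}

```text
clock: 16.7
tool_pos: [0.5675, -0.0101, 0.2482]
orientation: [-6.1, 89.9, -173.1]
force: [-0.4, -0.3, -2.9]
opening: 0.0137
```

Call:
{"fn": "move_arm", "kwargs": {"commands": [[[0, -3, -0.64, 0], [0, -3, -0.64, 0], [0, -3, -0.64, 0], [0, -3, -0.64, 0], [0, -3, -0.64, 0], [0, -3, -0.64, 0], [0, -3, -0.64, 0], [0, -3, -0.64, 0]]]}}

```text
clock: 17.5
tool_pos: [0.5635, 0.235, 0.248]
orientation: [17.8, 89.9, -149.2]
force: [1.6, -0.1, -3.0]
opening: 0.0138
```

Call:
{"fn": "move_arm", "kwargs": {"commands": [[[0, -2, -0.4, 0], [0, -1.5, -0.3, 0], [0, 0, 0, 0.1], [0, 0, 0, 0.13], [0, 0, 0, 0.13], [0, 0, 0, 0.13], [0, 0, 0, 0.125], [0, 0, 0, 0]]]}}

```text
clock: 18.3
tool_pos: [0.5634, 0.2688, 0.2491]
orientation: [60.2, 89.9, -142.3]
force: [0.8, -0.7, -3.4]
opening: 0.0136
```

```bash
python3 -c "
from h import *
go(.563,.2733,.18,157.7)"
```

```text
t 18.3 tcp [0.5634 0.2688 0.2491] jaw 157.58 down [-0.001 -0.001 -1.   ] j [ 43.4  15.1  -4.1  -0.  -70.8 -65.8] F [ 0.8 -0.7 -3.4] open 0.0136
 d cm [ 6.91 -0.4   0.2 ] spin -0.002
```

Call:
{"fn": "move_arm", "kwargs": {"commands": [[[1.5, -0.4, 0.2, 0], [2.5, 0, 0, 0], [2, 0, 0, 0], [1, 0, 0, 0], [0, 0, 0, 0], [0, 0, 0, 0], [0, 0, 0, 0]]]}}

```text
clock: 19.0
tool_pos: [0.564, 0.2741, 0.1809]
orientation: [-125.3, 89.9, 32.5]
force: [-0.1, -0.1, -2.8]
opening: 0.0137
```

```bash
cat > meas.py <<'E'
from h import *
import sys
tag=sys.argv[1]
o=get_obs();tcp=o['tool_pos'];rim=tcp[2]-.0547
go(.563,.2733,.1297,157.7);print("rim",rim,"moment",np.round(o['moment'],3))
th=np.radians(-22.3);M=np.array([[np.cos(th),-np.sin(th)],[np.sin(th),np.cos(th)]])
q,e=grab('scene',tag);g=q.min(2).astype(np.float32);W=cloud('scene',e)
C=np.array([[sx*65,sy*50] for sx,sy in((1,-1),(1,1),(-1,1))])/1000
def corners(c,z): return np.round(proj('scene',np.c_[C@M.T+c,np.full(3,z)]),1).tolist()
print("pred px rim",corners(tcp[:2],rim),"top",corners(tcp[:2],rim+.045))
print("pred px meter top (scene cam centre)",corners([.5638,.2739],.06))
# depth fit of cover top plane
cs=W.reshape(-1,3);m=(np.hypot(*(cs[:,:2]-tcp[:2]).T)<.075)&(abs(cs[:,2]-rim-.045)<.006)&(q.reshape(-1,3).min(1)>200)
A=np.c_[cs[m][:,:2]-tcp[:2],np.ones(m.sum())];s=np.linalg.lstsq(A,cs[m][:,2],rcond=None)[0];print("top plane slopes deg",np.degrees(s[:2]),"z",s[2],m.sum())
u0,v0=310,220
cv2.imwrite(f'pics/{tag}c.png',cv2.resize(q[v0:v0+160,u0:u0+160],(600,600),interpolation=cv2.INTER_CUBIC)[:,:,::-1])
E
python3 meas.py m1
```

```text
t 19.0 tcp [0.564  0.2741 0.1809] jaw 157.76 down [ 0.002  0.001 -1.   ] j [ 43.7  17.8  -9.5   0.  -62.6 -66. ] F [-0.1 -0.1 -2.8] open 0.0137
 d cm [5.12 0.12 0.07] spin 0.001
rim 0.12620250273702519 moment [ 0.113 -0.133  0.071]
pred px rim [[346.5, 299.8], [377.3, 343.0], [442.3, 314.1]] top [[347.9, 282.6], [380.2, 326.1], [447.7, 297.0]]
pred px meter top (scene cam centre) [[344.7, 322.7], [373.5, 365.3], [435.0, 336.9]]
top plane slopes deg [0.19202937 0.2253407 ] z 0.17008297450645357 2150
```

I've used up the picture allowance, so I'll go on with numbers. I'll measure the cover's and the meter's +x and +y top edges in one scene image.

```bash
cat > rel.py <<'E'
from h import *
th=np.radians(-22.3);M=np.array([[np.cos(th),-np.sin(th)],[np.sin(th),np.cos(th)]])
o=get_obs();tcp=o['tool_pos'];rim=tcp[2]-.0547
q,e=snapshot('scene');g=cv2.GaussianBlur(q.min(2),(0,0),.7).astype(np.float32)
MC=np.array([.5638,.2739])
def edge(c,z,face,rng,sgn=-1):
    """median offset (mm, outward) of the strongest bright->dark (sgn -1) step near an edge of a 130x100 rectangle, and its tilt"""
    k=np.arange(-9,9.01,.2);L=[];T=np.linspace(*rng,25)
    for t in T:
        P=np.c_[65+k,0*k+t] if face=='x' else np.c_[0*k+t,50+k]
        uv=proj('scene',np.c_[P/1000@M.T+c,np.full(len(k),z)]).astype(np.float32)
        v=cv2.remap(g,uv[None,:,0],uv[None,:,1],cv2.INTER_LINEAR)[0]
        L.append(k[(sgn*np.gradient(v)).argmax()])
    L=np.array(L);med=np.median(L);ok=abs(L-med)<1.5
    return round(med,2),"yaw",round(np.degrees(np.polyfit(T[ok],L[ok],1)[0]),2),int(ok.sum())
go(.563,.2733,.1297,157.7)
for f,r in(('x',(-42,44)),('y',(-55,58))):
    print(f,"cover top edge",edge(tcp[:2],rim+.045,f,r),"rim edge",edge(tcp[:2],rim,f,r,1),"meter top edge",edge(MC,.06,f,r))
print("meter ref - tcp in meter axes mm",np.round((MC-tcp[:2])@M*1000,2))
E
python3 rel.py
```

```text
t 19.1 tcp [0.5638 0.274  0.1807] jaw 157.74 down [ 0.001  0.001 -1.   ] j [ 43.7  17.8  -9.5   0.  -62.6 -66. ] F [-0.6  0.1 -3.1] open 0.0136
 d cm [5.1  0.1  0.05] spin 0.001
x cover top edge (np.float64(0.8), 'yaw', np.float64(0.08), 25) rim edge (np.float64(-1.2), 'yaw', np.float64(0.88), 8) meter top edge (np.float64(0.6), 'yaw', np.float64(0.23), 25)
y cover top edge (np.float64(-0.4), 'yaw', np.float64(-0.09), 25) rim edge (np.float64(-2.4), 'yaw', np.float64(0.03), 12) meter top edge (np.float64(0.6), 'yaw', np.float64(0.08), 25)
meter ref - tcp in meter axes mm [ 0.02 -0.2 ]
```

Call:
{"fn": "move_arm", "kwargs": {"commands": [[[1, -0.07, 0, 0], [1.5, 0, 0, 0], [1.3, 0, 0, 0], [0.7, 0, 0, 0], [0.5, 0, 0, 0], [0, 0, 0, 0], [0, 0, 0, 0], [0, 0, 0, 0]]]}}

```text
clock: 19.9
tool_pos: [0.5639, 0.2746, 0.1302]
orientation: [-123.9, 89.9, 33.8]
force: [0.6, -0.1, -2.8]
opening: 0.0139
```

```bash
python3 rel.py; python3 meas.py m2
```

```text
t 19.95 tcp [0.5639 0.2746 0.1302] jaw 157.72 down [ 0.001  0.001 -1.   ] j [ 43.8  20.4 -13.    0.  -56.6 -66.1] F [-0.  -0.1 -2.7] open 0.0135
 d cm [0.05 0.15 0.03] spin 0.0
x cover top edge (np.float64(0.8), 'yaw', np.float64(0.08), 25) rim edge (np.float64(-1.4), 'yaw', np.float64(-0.05), 25) meter top edge (np.float64(0.6), 'yaw', np.float64(0.25), 25)
y cover top edge (np.float64(-0.4), 'yaw', np.float64(-0.07), 25) rim edge (np.float64(-2.8), 'yaw', np.float64(-0.07), 25) meter top edge (np.float64(0.6), 'yaw', np.float64(0.16), 25)
meter ref - tcp in meter axes mm [ 0.18 -0.69]
t 19.95 tcp [0.5639 0.2746 0.1302] jaw 157.72 down [ 0.001  0.001 -1.   ] j [ 43.8  20.4 -13.    0.  -56.6 -66.1] F [-0.  -0.1 -2.7] open 0.0135
 d cm [0.05 0.15 0.03] spin 0.0
rim 0.07547597159693209 moment [ 0.052 -0.085 -0.01 ]
pred px rim [[345.4, 317.7], [374.6, 360.5], [437.0, 332.0]] top [[346.6, 302.0], [377.2, 345.2], [441.9, 316.3]]
pred px meter top (scene cam centre) [[344.7, 322.7], [373.5, 365.3], [435.0, 336.9]]
top plane slopes deg [0.15873329 0.25150897] z 0.11936313966252775 1951
```

Centred to about 0.3 mm, level to about 0.3°, gap about 15 to 15.7 mm, and only the cover's weight on the wrist. I'll check the bystanders once, then hand in.

Run:
```python
from h import *
p,d=snapshot('top');p0=np.load('top0.npz')['p']
D=cv2.GaussianBlur(cv2.absdiff(p,p0),(0,0),1).max(2)
for n,(a,b,c,e) in dict(bottle=(270,130,312,172),jar=(338,205,378,245),cup=(460,248,508,292),part=(303,65,335,320)).items(): print(n,"changed px",int((D[b:e,a:c]>40).sum()))
go(.563,.2733,.13,157.7)
print(close_job())
```

```text
bottle changed px 0
jar changed px 0
cup changed px 0
part changed px 0
t 20.05 tcp [0.5637 0.2745 0.1301] jaw 157.71 down [ 0.001  0.001 -1.   ] j [ 43.8  20.4 -13.    0.  -56.6 -66.1] F [-1.1 -1.  -2.4] open 0.0137
 d cm [0.01 0.14 0.02] spin 0.0
the job is handed in; nothing more can be done
None
```

I pressed the black cartridge fully home in the meter and let go of it. Then I carried the cover over the partition and handed the job in at about 20 s, still holding the cover above the meter.

- **Cartridge:** it came to a hard stop under about 24 N. After I let go, the shoulder measured 60.3 mm high against the meter's 60 mm top, so it is flush.
- **Cover:**
  - It is centred to about 0.3 mm and square to about 0.3°. The depth fit puts it about 0.3° off level.
  - The rim is 15 to 16 mm above the meter's top.
  - The wrist force is only about the cover's weight, so there is no sign of contact.
- **Surroundings:** the bottle, jar, cup and partition show no changed pixels in the top view compared with the start.

**Checks that disagreed:**
- The two cameras differ by about 2 mm on where the meter is, so I centred the cover against the meter within the scene view alone.
- The cover's lower rim edge showed 1.4 to 2.8 mm inside its expected place. The cartridge's bottom edges had shown much the same offset (2 mm). I trusted the cover's top edges, the depth and the arm's position over it.
- I had used up the picture allowance by the end, so the final pose was checked by numbers only.

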